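# Stack battery cells with separators and pump the ratchet clamp tight

## Robot

A 6-joint arm with a two-finger parallel gripper is mounted at the origin on a cart in front of the work surface, level with it; the furniture and walls round the work are solid. World frame = base frame: x ahead of the robot, y to its left, z up, the work surface at z = 0. Lengths are in mm, angles in rad, forces in N, time in s.
With the tool pointing down it reaches from about 300 to 775 mm from the base axis. Payload 14.6 kg.
Tool frame: the origin (TCP) lies at the very end of the fingers, on their centre line; the grasp point (between the pads) lies 19 mm behind it; z points along the fingers, y is the line along which they close (so a half turn about z gives the same grasp; the last joint's range is limited). The gripper opens to 94 mm and grips with 3 to 60 N. Pads are 16 mm wide; open, the fingers measure 119 mm over their backs; the gripper's body (75 mm by 177 mm) begins 78 mm behind the grasp point.
Start: joints at [1.216, 0.3, 1.521, -0, 1.321, -0.067], TCP at [156.111, 527.369, 205.446] pointing down, gripper open.
Joint ranges: [-3.03, 3.03], [-0.79, 2.21], [0.23, 2.52], [-1.04, 4.18], [0, 3.07], [-2.55, 2.55]. Speed limits (rad/s): [2.22, 2.22, 2.57, 3.14, 3.14, 3.14].

## Interface

Orientations are given as [roll, pitch, yaw] about the fixed x, y, z axes, in that order (R = Rz(yaw) Ry(pitch) Rx(roll)).
In Python, from cell import manip, optics gives the robot as it stands.
- The arm moves only by the shell command python3 -m crank 'ROWS' [FORCE]. ROWS is JSON, a list of rows, each a list of 7 numbers: the opening in per cent of the stroke, from 0 (shut) to 100 (fully open), then the shift along the tool's x, y, z in mm, then the turn, a rotation vector about the tool's x, y, z in rad. A call has 1 to 10 rows; each row is the pose to reach, as a shift and turn from the pose commanded when the call began, along the tool's axes at that moment; what a row does not reach only later rows make up. A row lasts 1/10 s, in which the tool goes at most 50 mm and 8.59 degrees, less where a joint would pass 70% of its speed; a pose out of reach is approached as far as the arm can. A call with a gripper value outside its range is refused whole. The fingers move at their own pace and stop on an object; FORCE is the grip in N (left out, the last holds). Time passes only in rows, so rows that repeat a pose let the fingers close. It gives the time, the measured TCP pose, the force, the opening and the grip force at its end, in the units of the state.
- manip.read_state(): the state, without advancing time (a new reading comes with each control period).
- optics.camera(name): name is "scene" or "top" or "wrist"; returns (picture, depth): 384x512x3 uint8, red, green, blue; 384x512 float32, mm along the optical axis (not along the pixel's ray), 0 where there is no reading.
- optics.calibration(name): a dict with "camera_matrix" (3x3 intrinsics, pixels), "R" (3x3) and "t" (3): a world point X has camera coordinates R X + t. Camera axes: x right, y down, z forward; pixel columns grow to the right and rows downward; lengths in mm; the calibration is good to about 2 mm. A picture is of the moment at which its call begins: read the wrist's pose just before it. calibration takes no time and is no camera call; for the wrist camera it gives the pose at the moment of the call.
- manip.sign_off(): hands the job in; it is judged then, once.
The state is a dict: "clock": time; "joints": joint angles; "qd": joint speeds; "effort": joint torques, N m; "eef_pos": TCP position; "eef_rot": TCP orientation; "wrist_force": force on the tool from outside, world axes, zero at the start; "moment": the same for the moment, N m; "finger_gap": finger opening in mm; "finger_force": force on a finger pad.
Only numpy, scipy, OpenCV 4.12 (cv2) and the standard library are available. Lean on these libraries where they do the work, as an engineer would, in place of code of your own. Each camera call takes 0.05 s, during which the arm holds its last target. There are 200 camera calls.

## Task

Build up the battery module in the bench clamp: stand every loose battery cell on the bench upright in the trough, in one row with the broad faces towards the end wall, and one separator sheet from the rack between each two neighbouring cells (spare sheets may stay where they are). Then work the ratchet lever stroke by stroke, never pushing the carriage by hand, until the whole row is closed up tight against the end wall and the sprung pressure plate is pressed back at least 6 mm, and leave the lever back at its rest, leaning away from the wall. Leave the transformer, the tape measure and the spool where they are.

Things in the scene. Friction and masses are not known exactly. Their poses are not given: they have to be found in the camera images.
- row_wall (a point): middle of the inner face of the bench clamp's fixed end wall (66 mm wide, 42 high), at trough floor height, 8 mm above the bench. Axes: z up, y along the trough from wall to pressure plate, x across. Trough 60 mm wide between guide strips 8 mm high, 6 mm thick, on a base 90 mm wide; 175 mm from wall to plate when fully open. Clamp is fixed to the bench
- plate_face (a point): middle of the front face of the clamp's sprung pressure plate (50 mm wide, 34 mm high, centre 19 mm above the trough floor); follows the plate. It faces the end wall; it comes nearer with every stroke of the lever
- ram: the clamp's sliding carriage with its ladder rack and the pressure plate it carries (steel block 52 mm wide, 35 high). It starts fully open or up to 6 mm in. Stiff slide (about 20 N) that stays where it is left; the lever alone is meant to drive it. Origin: trough floor, below the middle of the plate's face when its spring is relaxed. It can travel 130 mm
- pad (a joint): how far the pressure plate is pressed back against its spring, in m: 0 relaxed, 0.016 at the stop; about 1 N per mm
- lever (a joint): ratchet lever angle, rad: 0 rest, leaning 0.275 from upright away from the end wall; 0.55 full stroke, leaning 0.275 towards it. Stays where left. A full stroke from under 0.05 to over 0.52 drives the ram one 16 mm tooth towards the wall (the first up to 24); the way back does not move it. A part stroke may move it less, and it stays. Takes about 8 to 15 N at the handle
- lever_grip (a point): middle of the lever's round handle bar, 14 mm thick and 72 mm long, along the clamp's x, 145 mm above the pivot; free below and between the two lever arms, which stand 48 mm apart. Pinch it from above with the fingers closing along the clamp's y; it turns in the fingers as the lever swings
- lever_pivot (a point): the lever's pivot, 18 mm above the bench, 270 mm from the end wall; the lever swings about the clamp's x axis, so the handle moves on an arc of radius 145 mm in the clamp's y-z plane
- rack: black plastic rack, 40 (x) x 145 (y) x 16 (z) mm, fixed to the bench, with four slots 35 mm apart along its y, each 8 mm wide, 10 mm deep; a separator sheet stands in each and juts out 8 mm at either end. Origin: centre of its underside
- transformer: bystander: small grey mains transformer with a green coil, 63 x 50 x 50 mm; leave it alone
- tape_measure: bystander: yellow tape measure, 68 x 66 x 35 mm; leave it alone
- solder_spool: bystander: blue and white spool, 61 mm across, 30 mm high; leave it alone
- cell1: a battery cell: upright bare-metal block with a black top and two small studs, 40 (x) x 26 (y) x 40 (z) mm, about 80 g; the studs (4 mm more) are not solid. Stands loose on the bench. Origin: centre of its underside; z up, y across its 26 mm thickness. Three or four cells are there; an absent one is None
- cell2: a battery cell: upright bare-metal block with a black top and two small studs, 40 (x) x 26 (y) x 40 (z) mm, about 80 g; the studs (4 mm more) are not solid. Stands loose on the bench. Origin: centre of its underside; z up, y across its 26 mm thickness. Three or four cells are there; an absent one is None
- cell3: a battery cell: upright bare-metal block with a black top and two small studs, 40 (x) x 26 (y) x 40 (z) mm, about 80 g; the studs (4 mm more) are not solid. Stands loose on the bench. Origin: centre of its underside; z up, y across its 26 mm thickness. Three or four cells are there; an absent one is None
- cell4: a battery cell: upright bare-metal block with a black top and two small studs, 40 (x) x 26 (y) x 40 (z) mm, about 80 g; the studs (4 mm more) are not solid. Stands loose on the bench. Origin: centre of its underside; z up, y across its 26 mm thickness. Three or four cells are there; an absent one is None
- sheet1: an insulating separator sheet: stiff brown board 56 (x) x 6 (y) x 40 (z) mm, 20 g, with a small foot at each lower corner (3 mm wide at its x ends, 24 mm along y, 8 mm high, so 50 mm free between the feet for the cells). Stands in a slot of the rack, its lower edge 6 mm above the bench. Origin: middle of the lower edge; y across the 6 mm. Always four, all alike
- sheet2: an insulating separator sheet: stiff brown board 56 (x) x 6 (y) x 40 (z) mm, 20 g, with a small foot at each lower corner (3 mm wide at its x ends, 24 mm along y, 8 mm high, so 50 mm free between the feet for the cells). Stands in a slot of the rack, its lower edge 6 mm above the bench. Origin: middle of the lower edge; y across the 6 mm. Always four, all alike
- sheet3: an insulating separator sheet: stiff brown board 56 (x) x 6 (y) x 40 (z) mm, 20 g, with a small foot at each lower corner (3 mm wide at its x ends, 24 mm along y, 8 mm high, so 50 mm free between the feet for the cells). Stands in a slot of the rack, its lower edge 6 mm above the bench. Origin: middle of the lower edge; y across the 6 mm. Always four, all alike
- sheet4: an insulating separator sheet: stiff brown board 56 (x) x 6 (y) x 40 (z) mm, 20 g, with a small foot at each lower corner (3 mm wide at its x ends, 24 mm along y, 8 mm high, so 50 mm free between the feet for the cells). Stands in a slot of the rack, its lower edge 6 mm above the bench. Origin: middle of the lower edge; y across the 6 mm. Always four, all alike

How it is judged:
By the outcome, as a careful person would: the job done as asked, in the order asked, and still so for the second after the job is handed in, with the robot touching nothing.
Of cell1, cell2, cell3, cell4 only 3 to 4 are there at a start; the rules pass over those that are not, and their reading is None.
At some moment in a run one of cell1, cell2, cell3, cell4 may be knocked a few centimetres aside while the robot is not near it.
It also fails if it takes over 210 s, if anything falls off the work surface, if the arm or the gripper's body presses on something with over 40 N, if the wrist force passes 120 N, or if a joint passes its speed limit or range.

## Working session

There is one attempt and no reset: what is moved stays moved. The work goes in short steps, Python scripts to look and compute and a shell command to move; the robot and the scene stay as the last step left them, time stands still between calls to the robot, and variables do not carry over. Pictures are saved under pics/ and viewed, at most 14 in all, crops included, and the job is handed in when it is done.

```bash
ls; mkdir -p pics
python3 - <<'E'
from cell import manip, optics
import cv2,numpy as np
s=manip.read_state();print({k:np.round(v,3) for k,v in s.items()})
for n in ("scene","top"):
    p,d=optics.camera(n);np.savez(f"pics/{n}0.npz",p=p,d=d);cv2.imwrite(f"pics/{n}0.png",p[:,:,::-1])
    c=optics.calibration(n);print(n,np.round(c["camera_matrix"],1).tolist(),np.round(c["R"],3).tolist(),np.round(c["t"],1))
E
```

```text
pics
{'clock': np.float64(0.0), 'joints': array([ 1.216,  0.3  ,  1.522,  0.   ,  1.321, -0.067]), 'qd': array([-0.   ,  0.   , -0.002, -0.   , -0.   , -0.001]), 'effort': array([ 0.0000e+00, -5.3182e+01, -3.5272e+01,  7.1000e-02,  2.4000e-02,
       -0.0000e+00]), 'eef_pos': array([156.017, 527.115, 204.87 ]), 'eef_rot': array([-3.14 , -0.   ,  2.854]), 'wrist_force': array([1.028, 0.603, 0.582]), 'moment': array([-0.018,  0.005,  0.041]), 'finger_force': np.float64(0.0), 'finger_gap': np.float64(93.939)}
scene [[418.9, 0.0, 258.9], [0.0, 418.9, 194.1], [0.0, 0.0, 1.0]] [[0.647, -0.762, -0.017], [-0.435, -0.351, -0.829], [0.626, 0.544, -0.559]] [-409.7  303.6  914.3]
top [[373.4, 0.0, 257.3], [0.0, 373.4, 188.9], [0.0, 0.0, 1.0]] [[-0.001, -1.0, -0.026], [-0.992, 0.004, -0.125], [0.126, 0.026, -0.992]] [ -47.   536.  1173.9]
```

View pics/top0.png

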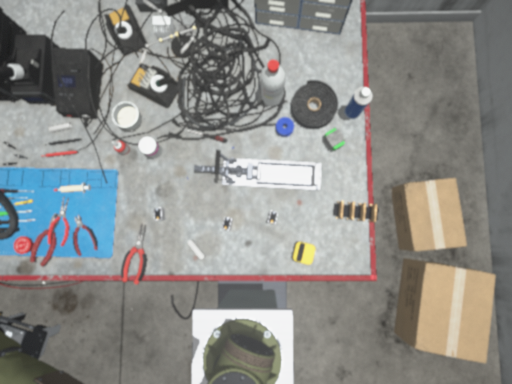

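View pics/scene0.png

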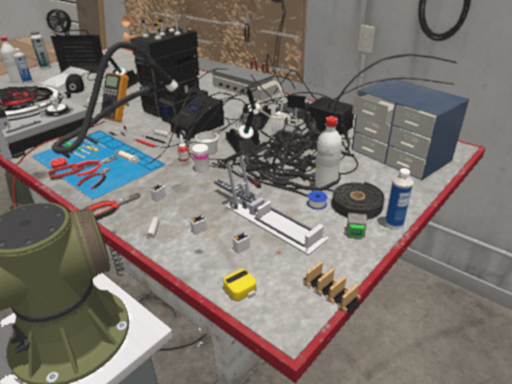

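The top view shows three cells at about (159,213), (228,223) and (272,217), the rack at (357,211), the clamp wall at about (320,176), and the lever at about (215,168). The scene view shows the same three cells, so the fourth is absent.

```bash
cat > h.py <<'E'
from cell import manip, optics
import cv2,numpy as np
from scipy.spatial.transform import Rotation as Ro
def cloud(d,c):
    K=c["camera_matrix"];v,u=np.mgrid[:d.shape[0],:d.shape[1]]
    P=np.stack([(u-K[0][2])/K[0][0]*d,(v-K[1][2])/K[1][1]*d,d],-1)
    return (P-np.array(c["t"]))@np.array(c["R"])
def snap(n,name=None):
    c=optics.calibration(n);p,d=optics.camera(n);W=cloud(d,c);W[d==0]=np.nan
    if name: cv2.imwrite(f"pics/{name}.png",p[:,:,::-1])
    return p,d,W,c
def rect(pts):
    (cx,cy),(w,h),a=cv2.minAreaRect(pts.astype(np.float32))
    if w<h: w,h,a=h,w,a+90
    return round(cx,1),round(cy,1),round(w,1),round(h,1),round(float(a),1) # a: long-axis angle deg
def comps(W,lo,hi,box,minpx=15):
    m=(W[...,2]>lo)&(W[...,2]<hi)&(W[...,0]>box[0])&(W[...,0]<box[1])&(W[...,1]>box[2])&(W[...,1]<box[3])
    n,l,st,ce=cv2.connectedComponentsWithStats(m.astype(np.uint8),connectivity=4)
    for i in range(1,n):
        if st[i,4]>=minpx: print(st[i,4],np.round(ce[i]).astype(int),rect(W[l==i][:,:2]),"z",np.round(np.nanmedian(W[l==i][:,2]),1))
def go(x,y,z,yaw):
    """tool shift/turn from present pose to a tool-down pose, yaw deg (mod 180)"""
    s=manip.read_state();R=Ro.from_euler("xyz",s["eef_rot"]);p=np.array(s["eef_pos"])
    best=None
    for k in(-2,-1,0,1,2):
        t=Ro.from_euler("xyz",[np.pi,0,np.radians(yaw+180*k)]);r=(R.inv()*t).as_rotvec()
        if best is None or np.linalg.norm(r)<np.linalg.norm(best)-1e-6: best=r
    print("shift",np.round(R.inv().apply(np.array([x,y,z])-p),1),"turn",np.round(best,3),"j6",round(s["joints"][5],2))
E
python3 - <<'E'
from h import *
for n in("top","scene"):
    f=np.load(f"pics/{n}0.npz");W=cloud(f["d"],optics.calibration(n))
    print(n,"table",np.nanmedian(W[300 if n=="scene" else 240,150:300,2] if n=="top" else W[215,60:200,2]))
    comps(W,15,70,(250,750,-450,400))
print(optics.calibration("wrist"))
E
```

```text
top table 0.29518195965731764
475 [210 129] (738.4, 101.4, 331.0, 41.7, 97.2) z 34.8
39 [128 126] (743.6, 379.1, 40.5, 7.8, 96.1) z 53.5
56 [314 125] (746.4, -236.7, 55.8, 6.7, 89.9) z 33.5
131 [285 129] (733.9, -138.8, 56.6, 31.4, 91.1) z 30.4
324 [334 138] (700.7, -300.0, 62.5, 51.3, 30.6) z 48.5
90 [123 147] (677.3, 391.6, 33.6, 15.5, 179.8) z 47.3
80 [156 152] (661.0, 286.3, 48.2, 19.5, 137.2) z 40.3
50 [231 161] (627.8, 40.0, 37.5, 22.0, 137.0) z 31.6
334 [243 170] (590.5, 6.7, 134.8, 58.1, 97.7) z 41.6
16 [281 164] (621.9, -126.3, 32.9, 4.1, 90.7) z 17.1
159 [313 175] (585.6, -214.5, 75.6, 61.0, 174.9) z 47.3
129 [204 168] (604.6, 124.7, 68.3, 18.8, 85.8) z 37.6
46 [230 180] (565.6, 40.4, 29.6, 19.5, 61.4) z 30.5
78 [341 209] (471.1, -314.1, 54.6, 11.7, 174.7) z 41.8
83 [352 210] (467.4, -351.3, 54.3, 18.4, 165.8) z 39.0
79 [363 211] (464.0, -383.9, 54.1, 10.0, 171.0) z 40.3
94 [374 212] (460.1, -418.1, 55.7, 12.6, 178.6) z 35.5
128 [159 213] (458.1, 271.2, 39.7, 26.5, 5.5) z 40.6
102 [273 216] (446.4, -97.2, 39.4, 25.5, 168.3) z 41.3
111 [227 223] (427.6, 49.7, 39.2, 26.3, 165
[... 1017 characters left out ...]
5.4
179 [314 272] (463.9, -319.8, 57.2, 11.9, 166.9) z 34.3
662 [239 283] (325.5, -199.3, 65.5, 64.6, 166.0) z 32.8
181 [325 279] (460.5, -354.6, 58.2, 9.6, 174.6) z 35.2
196 [337 287] (456.5, -390.3, 56.7, 12.5, 175.2) z 33.8
181 [349 295] (453.7, -423.1, 59.9, 7.7, 174.1) z 34.8
{'camera_matrix': array([[306.49414284,   0.        , 254.13016002],
       [  0.        , 306.49414284, 185.10383136],
       [  0.        ,   0.        ,   1.        ]]), 'R': array([[ 2.83307891e-01,  9.59028833e-01, -5.80220970e-04],
       [ 9.21047945e-01, -2.71919232e-01,  2.78802105e-01],
       [ 2.67221484e-01, -7.95212478e-02, -9.60348400e-01]]), 't': array([-549.53347369,  -28.88737324,  392.99879097])}
```

```bash
python3 -c "
from h import *
go(480,20,240,87)"
```

```text
shift [-454.6 -394.4  -34.7] turn [-1.000e-03  1.000e-03  1.335e+00] j6 -0.07
```

```bash
python3 -m crank '[[100,-35,-30,-3,0,0,0.134],[100,-70,-60,-5,0,0,0.267],[100,-105,-91,-8,0,0,0.4],[100,-140,-121,-11,0,0,0.534],[100,-175,-151,-13,0,0,0.668],[100,-210,-182,-16,0,0,0.8],[100,-245,-212,-19,0,0,0.935],[100,-280,-242,-22,0,0,1.068],[100,-315,-273,-24,0,0,1.2],[100,-350,-303,-27,0,0,1.335]]'
python3 -c "
from h import *
go(480,20,240,87)"
```

```text
clock: 1.1
eef_pos: [406.2, 135.6, 232.5]
eef_rot: [-3.142, -0.0, 1.513]
wrist_force: [1.0, 0.7, -0.1]
finger_gap: 93.6
finger_force: 0.0
shift [-111.2   80.3   -7.5] turn [-0.    -0.    -0.005] j6 0.29
```

```bash
python3 -m crank '[[100,-37,27,-3,0,0,0],[100,-74,54,-5,0,0,0],[100,-111,80,-8,0,0,0],[100,-111,80,-8,0,0,0]]'
python3 - <<'E'
from h import *
p,d,W,c=snap("wrist","w1");np.savez("pics/w1.npz",W=W)
comps(W,15,34,(250,750,-450,400),60);print()
comps(W,36,70,(250,750,-450,400),60)
E
```

```text
clock: 1.5
eef_pos: [481.4, 18.8, 240.1]
eef_rot: [-3.141, 0.001, 1.515]
wrist_force: [1.0, -0.0, 0.2]
finger_gap: 93.8
finger_force: 0.0
254 [439  14] (707.4, 178.8, 33.6, 8.9, 92.4) z 18.9
759 [469  32] (738.4, 146.9, 87.3, 17.9, 81.7) z 30.8
1042 [134  61] (340.1, 149.3, 71.0, 21.2, 39.7) z 21.2
189 [429 106] (707.5, 76.6, 44.6, 10.0, 72.6) z 15.9
766 [451 138] (738.5, 28.7, 119.2, 24.9, 84.4) z 31.6
79 [214 134] (431.9, 56.0, 44.0, 18.6, 134.8) z 24.0
248 [315 142] (560.3, 38.9, 29.3, 17.1, 93.5) z 30.1
72 [370 150] (631.3, 25.0, 9.7, 8.0, 88.5) z 30.0
88 [324 185] (574.4, -19.2, 25.5, 11.8, 31.6) z 24.6
322 [340 205] (597.1, -48.9, 60.9, 23.2, 172.8) z 28.9
434 [309 252] (553.3, -129.9, 166.3, 6.3, 86.6) z 16.9
164 [234 235] (445.9, -86.4, 38.6, 2.2, 167.1) z 24.9
715 [437 257] (731.9, -133.2, 46.0, 36.3, 89.8) z 31.0
303 [173 291] (351.5, -176.6, 51.3, 19.7, 136.0) z 26.2
77 [349 295] (614.6, -198.2, 35.3, 6.6, 88.0) z 17.0
62 [381 350] (665.2, -299.3, 10.6, 4.9, 47.7) z 25.3
401 [257 363] (467.8, -312.9, 55.9, 9.2, 174.0) z 22.7

1868 [476  80] (738.3, 102.2, 109.1, 23.3, 89.7) z 49.7
1054 [351  84] (600.1, 105.5, 103.4, 19.9, 86.1) z 40.4
679 [207 142] (423.9, 48.2, 40.0, 26.1, 166.4) z 42.1
76 [326 141] (568.7, 44.3, 16.8, 2.7, 89.5) z 55.1
1112 [343 177] (593.5, 3.9, 73.9, 51.6, 87.3) z 43.9
483 [455 192] (738.7, -35.8, 70.1, 13.0, 104.0) z 41.8
296 [340 213] (590.6, -54.9, 50.0, 8.3, 177.1) z 44.5
527 [232 248] (443.4, -98.7, 40.0, 26.4, 165.4) z 42.1
99 [388 364] (672.6, -314.5, 38.3, 8.9, 113.7) z 42.6
239 [257 373] (467.3, -315.8, 55.2, 5.5, 173.3) z 42.2
```

View pics/w1.png

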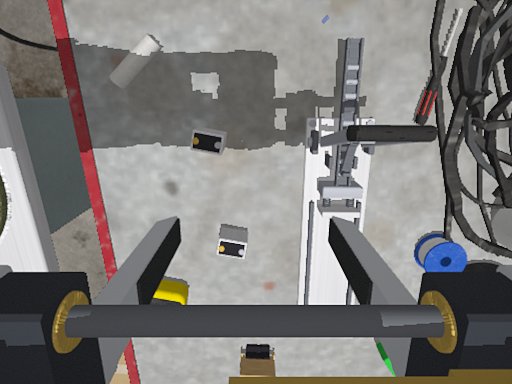

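The wrist view shows cell B at (207,142), cell C at (232,248), the lever bar at (395,133), and the pressure plate at (340,207). The end wall is out of view, so I'll look from further over.

```bash
python3 -m crank '[[100,-45,10,0,0,0,0],[100,-90,20,0,0,0,0],[100,-135,30,0,0,0,0],[100,-180,40,0,0,0,0],[100,-216,50,0,0,0,0],[100,-216,50,0,0,0,0],[100,-216,50,0,0,0,0]]'
python3 - <<'E'
from h import *
p,d,W,c=snap("wrist","w2");np.savez("pics/w2.npz",W=W)
comps(W,36,70,(250,750,-450,100),60);print()
comps(W,13,22,(500,680,-300,100),40);print()
comps(W,6,11,(560,620,-300,-40),60)
go(443.4,-98.7,140,165.4-90)
E
```

```text
clock: 2.25
eef_pos: [518.4, -195.1, 240.0]
eef_rot: [-3.141, -0.001, 1.519]
wrist_force: [-0.7, 0.1, -0.9]
finger_gap: 94.3
finger_force: 0.0
868 [314  10] (592.4, -24.5, 51.9, 19.9, 176.6) z 43.8
587 [447  19] (740.8, -45.4, 52.5, 12.5, 106.8) z 42.9
395 [312  40] (590.1, -56.0, 49.1, 7.8, 176.5) z 44.8
783 [187  87] (443.1, -99.2, 40.1, 26.1, 166.6) z 42.1
271 [431 186] (744.9, -238.4, 72.5, 10.1, 90.0) z 37.7
709 [304 196] (579.3, -239.8, 65.8, 14.0, 176.7) z 50.5
1660 [392 235] (697.3, -302.3, 61.9, 51.4, 29.4) z 50.6
310 [222 253] (467.1, -317.6, 55.3, 6.8, 174.5) z 45.9
309 [222 275] (463.5, -352.1, 55.5, 7.2, 173.8) z 45.6
319 [221 297] (459.8, -386.8, 55.7, 7.7, 174.1) z 45.5

1561 [305 114] (585.2, -146.4, 195.6, 72.3, 86.5) z 17.0
50 [305  46] (589.2, -59.5, 48.9, 6.0, 169.0) z 16.7
52 [366 221] (670.8, -291.1, 21.8, 5.4, 49.9) z 17.5

98 [311  33] (593.2, -42.6, 23.1, 6.0, 177.5) z 9.1
5822 [305 111] (589.6, -137.4, 194.3, 59.4, 89.5) z 9.1
shift [ 91.8 -79.8 100.3] turn [-0.001 -0.     0.204] j6 -0.37
```

View pics/w2.png

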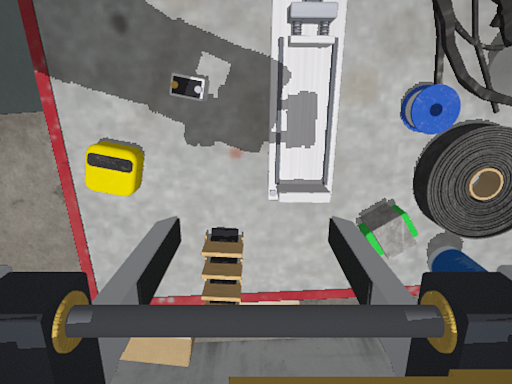

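The wall shows at (304,190), the plate at (312,40), cell C at (187,87), and the rack sheets at (222,253), (222,275) and (221,297). Grasping cell C across its 40 mm length.

```bash
python3 -m crank '[[100,25,-20,35,0,0,0.06],[100,50,-42,75,0,0,0.12],[100,75,-65,115,0,0,0.18],[100,91.5,-80,155,0,0,0.2],[100,91.5,-80,175,0,0,0.2],[100,91.5,-80,200,0,0,0.2],[100,91.5,-80,226,0,0,0.2],[100,91.5,-80,226,0,0,0.2],[40,91.5,-80,226,0,0,0.2],[40,91.5,-80,226,0,0,0.2]]' 20
python3 -m crank '[[38,0,0,0,0,0,0],[38,0,0,0,0,0,0],[38,0,0,0,0,0,0],[38,0,0,0,0,0,0],[38,0,0,0,0,0,0]]'
```

```text
clock: 3.3
eef_pos: [444.1, -100.0, 15.9]
eef_rot: [3.14, 0.0, 1.32]
wrist_force: [0.0, -0.5, -0.7]
finger_gap: 81.4
finger_force: 0.0
clock: 3.8
eef_pos: [443.4, -100.3, 14.5]
eef_rot: [3.142, 0.0, 1.319]
wrist_force: [-0.6, 0.9, 0.1]
finger_gap: 41.4
finger_force: 0.0
```

```bash
python3 -m crank '[[30,0,0,0,0,0,0],[30,0,0,0,0,0,0],[30,0,0,0,0,0,0],[30,0,0,-40,0,0,0],[30,0,0,-85,0,0,0],[30,0,0,-85,0,0,0]]' 25
python3 -c "
from h import *
go(580.6,-216.8,100,86.6)"
```

```text
clock: 4.4
eef_pos: [445.7, -101.0, 104.1]
eef_rot: [3.134, 0.0, 1.319]
wrist_force: [0.1, 0.0, -1.2]
finger_gap: 40.1
finger_force: 25.0
shift [-78.5 159.4   5.4] turn [ 0.008  0.001 -0.193] j6 -0.05
```

```bash
python3 -m crank '[[30,-20,40,0,0,0,-0.05],[30,-40,80,0,0,0,-0.1],[30,-60,120,0,0,0,-0.15],[30,-79,161,0,0,0,-0.193],[30,-79,161,0,0,0,-0.193],[30,-79,161,0,0,0,-0.193],[30,-79,161,0,0,0,-0.193]]'
python3 -c "
from h import *
go(580.6,-216.8,22.5,86.6)
p,d,W,c=snap('wrist','w3')
comps(W,36,70,(520,680,-300,100),60)
comps(W,36,200,(520,680,-300,-190),60)"
```

```text
clock: 5.1
eef_pos: [578.8, -216.2, 98.8]
eef_rot: [-3.14, -0.0, 1.512]
wrist_force: [0.3, 0.4, -0.5]
finger_gap: 39.9
finger_force: 25.0
shift [-0.5  1.9 76.3] turn [-0.001 -0.     0.   ] j6 -0.36
85 [370 269] (674.2, -287.2, 14.4, 1.8, 31.8) z 40.3
9454 [254 251] (577.6, -214.6, 64.4, 30.0, 170.6) z 127.8
85 [370 269] (674.2, -287.2, 14.4, 1.8, 31.8) z 40.3
196 [495 289] (652.2, -195.4, 10.8, 2.9, 89.3) z 198.9
315 [192 353] (556.8, -217.1, 18.7, 0.7, 86.4) z 194.8
317 [317 353] (599.5, -219.2, 19.3, 0.6, 86.6) z 194.9
282 [477 360] (650.7, -222.4, 19.9, 2.1, 87.4) z 198.9
```

View pics/w3.png

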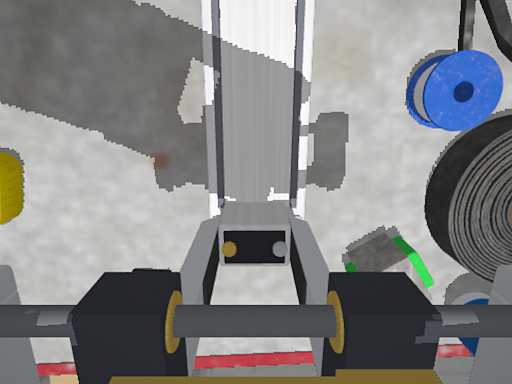

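```bash
python3 -m crank '[[30,-0.5,2,30,0,0,0],[30,-0.5,2,55,0,0,0],[30,-0.5,2,70,0,0,0],[30,-0.5,2,75.5,0,0,0],[30,-0.5,2,75.5,0,0,0]]'
python3 -m crank '[[50,0,0,0,0,0,0],[50,0,0,0,0,0,0],[50,0,0,0,0,0,0],[50,0,0,-30,0,0,0],[50,0,0,-70,0,0,0],[50,0,0,-110,0,0,0],[50,0,0,-150,0,0,0],[50,30,0,-170,0,0,0],[50,30,0,-170,0,0,0]]'
python3 - <<'E'
from h import *
p,d,W,c=snap('wrist','w4')
comps(W,40,75,(420,680,-450,100),60)
go(467.1,-318,120,-6)
E
```

```text
clock: 5.65
eef_pos: [581.5, -217.3, 24.1]
eef_rot: [-3.141, -0.0, 1.512]
wrist_force: [0.5, -0.0, -1.1]
finger_gap: 40.0
finger_force: 25.0
clock: 6.55
eef_pos: [584.7, -185.9, 198.1]
eef_rot: [3.136, 0.001, 1.514]
wrist_force: [1.0, -0.5, -0.7]
finger_gap: 47.1
finger_force: 0.0
1000 [252  12] (592.4, -24.5, 52.1, 19.2, 176.6) z 43.9
478 [252  45] (590.6, -55.8, 49.4, 8.4, 177.1) z 44.9
1613 [253 207] (580.6, -225.0, 65.0, 44.1, 176.0) z 50.4
157 [335 255] (674.3, -297.8, 29.1, 10.9, 89.2) z 50.7
shift [-137.6 -109.3   75.5] turn [ 0.002  0.003 -1.523] j6 -0.31
```

View pics/w4.png

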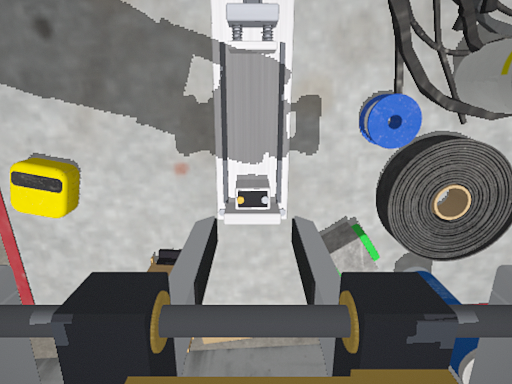

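Cell C is upright against the wall at (252,197), centred between the strips. Next I'll hover over the first sheet with the fingers turned along the rack.

```bash
python3 -m crank '[[50,-14,-11,0,0,0,0.148],[50,-28,-22,0,0,0,0.296],[50,-42,-33,0,0,0,0.444],[40,-56,-44,5,0,0,0.592],[40,-70,-55,10,0,0,0.74],[30,-84,-66,15,0,0,0.888],[22,-98,-77,20,0,0,1.036],[22,-112,-88,25,0,0,1.184],[22,-125,-99,25,0,0,1.332],[22,-138,-109,25,0,0,1.48]]'
python3 -m crank '[[22,0,0,10,0,0,0.13],[22,0,0,10,0,0,0.13],[22,0,0,10,0,0,0.13]]'
python3 - <<'E'
from h import *
p,d,W,c=snap('wrist')
comps(W,38,55,(420,520,-450,-280),60)
go(467.1,-318,22,-6)
E
```

```text
clock: 7.6
eef_pos: [465.2, -319.8, 167.6]
eef_rot: [-3.14, 0.002, 0.025]
wrist_force: [-0.5, 0.3, -0.4]
finger_gap: 20.3
finger_force: 0.0
clock: 7.9
eef_pos: [466.1, -319.0, 158.3]
eef_rot: [-3.141, 0.001, -0.094]
wrist_force: [-0.4, 0.7, -0.3]
finger_gap: 20.8
finger_force: 0.0
346 [253 179] (466.5, -317.9, 55.5, 6.0, 174.4) z 46.8
380 [288 180] (463.1, -352.6, 55.2, 6.1, 173.9) z 46.7
434 [323 180] (459.0, -387.3, 56.1, 6.4, 174.3) z 46.6
486 [358 180] (455.6, -422.0, 55.6, 6.5, 174.1) z 46.4
shift [  0.7  -1.  136.7] turn [-0.     0.001  0.01 ] j6 1.0
```

```bash
python3 -m crank '[[22,0.5,-1,45,0,0,0.007],[22,0.5,-1,90,0,0,0.007],[22,0.5,-1,120,0,0,0.007],[22,0.5,-1,136,0,0,0.007],[22,0.5,-1,136,0,0,0.007],[0,0.5,-1,136,0,0,0.007],[0,0.5,-1,136,0,0,0.007],[0,0.5,-1,136,0,0,0.007],[0,0.5,-1,136,0,0,0.007],[0,0.5,-1,136,0,0,0.007]]' 20
python3 -m crank '[[0,0,0,-5,0,0,0],[0,0,0,-30,0,0,0],[0,0,0,-75,0,0,0],[0,0,0,-90,0,0,0],[0,0,0,-90,0,0,0]]'
python3 - <<'E'
from h import *
go(582.6,-183.9,112,-3.4)
E
```

```text
clock: 8.95
eef_pos: [467.7, -318.5, 24.4]
eef_rot: [3.14, -0.002, -0.105]
wrist_force: [0.6, 0.5, 7.7]
finger_gap: 5.9
finger_force: 20.0
clock: 9.45
eef_pos: [467.9, -318.7, 115.8]
eef_rot: [3.139, -0.004, -0.105]
wrist_force: [-0.3, 0.7, -1.4]
finger_gap: 5.8
finger_force: 20.0
shift [  99.9 -146.1    3.9] turn [ 0.003 -0.004 -0.046] j6 1.01
```

```bash
python3 -m crank '[[0,25,-36,0,0,0,-0.015],[0,50,-73,0,0,0,-0.03],[0,75,-110,0,0,0,-0.046],[0,100,-146,0,0,0,-0.046],[0,100,-146,20,0,0,-0.046],[0,100,-146,20,0,0,-0.046],[0,100,-146,20,0,0,-0.046]]'
python3 - <<'E'
from h import *
p,d,W,c=snap('wrist','w5')
s=manip.read_state();z=s["eef_pos"][2];print(s["eef_pos"],s["eef_rot"])
comps(W,z+15,z+35,(500,680,-300,-50),60)
comps(W,14,19,(500,680,-300,-50),40)
comps(W,40,60,(500,680,-300,-50),40)
E
```

```text
clock: 10.15
eef_pos: [581.0, -183.5, 92.1]
eef_rot: [-3.141, 0.002, -0.06]
wrist_force: [-0.2, -0.1, 0.7]
finger_gap: 5.8
finger_force: 20.0
[ 581.30705211 -183.93240166   92.90699147] [-3.14146093e+00  6.72533342e-04 -6.00655239e-02]
1676 [254 239] (580.7, -180.9, 54.4, 28.6, 158.1) z 114.8
49 [379  72] (673.2, -287.3, 15.5, 1.2, 28.1) z 16.3
1557 [206 153] (617.7, -144.0, 185.8, 21.4, 81.5) z 16.9
165 [111 187] (590.2, -59.5, 50.2, 5.8, 2.5) z 16.5
840 [168 225] (554.0, -104.6, 109.2, 6.7, 86.3) z 16.8
82 [295 227] (545.9, -218.4, 25.6, 2.8, 86.6) z 17.0
535 [405  68] (671.2, -291.5, 17.6, 16.9, 0.5) z 50.5
1691 [327 200] (578.7, -240.1, 66.4, 14.5, 176.5) z 50.7
771 [ 92 199] (589.8, -55.9, 50.5, 9.2, 176.8) z 44.7
1724 [296 200] (581.3, -216.4, 39.7, 26.2, 176.6) z 50.1
```

View pics/w5.png

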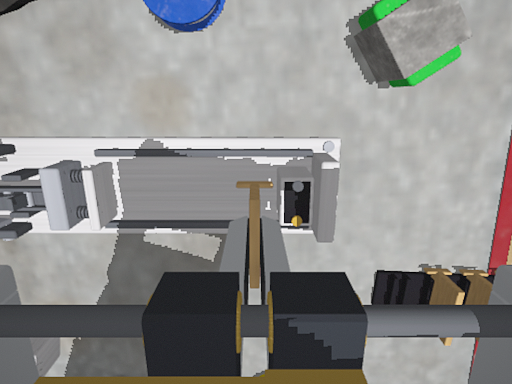

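```bash
cat >> h.py <<'E'
ux=np.array([np.cos(-.0593),np.sin(-.0593)]);uy=np.array([-ux[1],ux[0]]);W0=np.array([579.7,-232.8])
def held(W,zt,hw=8):
    """held sheet: clamp-x extents of its top edge, clamp frame"""
    q=W[...,:2]-W0;a=q@ux;b=q@uy;s=manip.read_state();e=np.array(s["eef_pos"][:2])-W0
    m=(abs(W[...,2]-zt)<3)&(abs(b-e@uy)<hw)&(abs(a)<45)
    print("tool a,b",np.round([e@ux,e@uy],1),"sheet a",np.round(np.percentile(a[m],[1,99]),1),"b",np.round(np.percentile(b[m],[1,50,99]),1),m.sum())
def P(s,a=0): return W0+s*uy+a*ux
E
python3 - <<'E'
from h import *
p,d,W,c=snap('wrist')
z=manip.read_state()["eef_pos"][2]
held(W,z+21.6);held(W,z+21.6,30)
E
```

```text
tool a,b [-1.1 48.7] sheet a [-29.7  25. ] b [42.6 48.9 55.2] 980
tool a,b [-1.1 48.7] sheet a [-29.5  25. ] b [35.2 48.9 62.3] 1096
```

```bash
python3 -m crank '[[0,2.5,0,30,0,0,0],[0,2.5,0,50,0,0,0],[0,2.5,0,60,0,0,0],[0,2.5,0,60,0,0,0],[0,2.5,0,60,0,0,0]]'
python3 -m crank '[[0,0,0,4,0,0,0],[0,0,0,6,0,0,0],[0,0,0,6,0,0,0]]'
```

```text
clock: 10.75
eef_pos: [584.7, -184.0, 34.1]
eef_rot: [3.141, -0.001, -0.06]
wrist_force: [0.6, 0.2, -0.3]
finger_gap: 5.8
finger_force: 20.0
clock: 11.05
eef_pos: [584.3, -183.4, 27.0]
eef_rot: [3.142, -0.0, -0.059]
wrist_force: [-0.1, 0.0, 0.6]
finger_gap: 5.9
finger_force: 20.0
```

```bash
python3 -m crank '[[0,0,0,1.5,0,0,0],[0,0,0,1.5,0,0,0],[11,0,0,1.5,0,0,0],[11,0,0,1.5,0,0,0]]'
python3 -m crank '[[11,0,0,-15,0,0,0],[11,0,0,-55,0,0,0],[11,0,0,-100,0,0,0],[11,0,0,-145,0,0,0],[11,0,0,-175,0,0,0],[11,0,0,-175,0,0,0]]'
python3 - <<'E'
from h import *
p,d,W,c=snap('wrist','w6')
comps(W,40,75,(380,680,-250,100),60)
go(423.9,48.2,120,76)
E
```

```text
clock: 11.45
eef_pos: [584.3, -183.5, 25.5]
eef_rot: [3.142, -0.0, -0.059]
wrist_force: [-0.1, -0.9, -0.0]
finger_gap: 10.4
finger_force: 0.0
clock: 12.05
eef_pos: [585.7, -183.9, 206.5]
eef_rot: [3.139, -0.008, -0.059]
wrist_force: [0.0, -1.0, -0.4]
finger_gap: 10.6
finger_force: 0.0
767 [303 173] (578.9, -240.1, 65.8, 14.3, 176.4) z 50.7
2377 [ 73 174] (595.5, 32.5, 134.1, 57.8, 86.4) z 45.9
244 [254 173] (583.0, -184.0, 55.7, 4.6, 176.6) z 48.8
341 [143 173] (590.0, -56.0, 49.8, 8.5, 176.7) z 44.8
813 [282 173] (581.3, -216.5, 39.6, 26.0, 177.0) z 50.1
311 [ 85 296] (429.9, 45.5, 25.3, 25.1, 169.0) z 42.2
shift [-174.8 -222.1   82.3] turn [ 0.004 -0.003 -1.386] j6 1.27
```

View pics/w6.png

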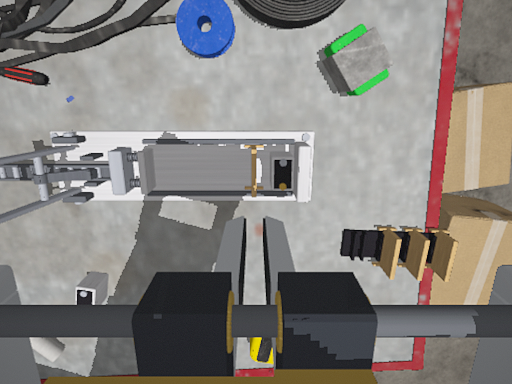

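The sheet stands square behind cell C at (254,172). Going for cell B.

```bash
python3 -m crank '[[30,-17,-22,0,0,0,-0.139],[40,-35,-44,5,0,0,-0.277],[60,-52,-67,10,0,0,-0.416],[80,-70,-89,15,0,0,-0.554],[80,-87,-111,20,0,0,-0.693],[80,-105,-133,25,0,0,-0.832],[80,-122,-155,30,0,0,-0.97],[80,-140,-178,40,0,0,-1.109],[80,-157,-200,50,0,0,-1.247],[80,-175,-222,60,0,0,-1.386]]'
python3 -m crank '[[80,0,0,10,0,0,0],[80,0,0,10,0,0,0],[80,0,0,10,0,0,0]]'
python3 - <<'E'
from h import *
p,d,W,c=snap('wrist')
comps(W,38,55,(350,550,-100,320),60)
go(423.9,48.2,14,76)
E
```

```text
clock: 13.1
eef_pos: [421.3, 49.3, 139.4]
eef_rot: [-3.14, 0.0, 1.332]
wrist_force: [0.2, 0.1, -0.0]
finger_gap: 75.2
finger_force: 0.0
clock: 13.4
eef_pos: [423.0, 48.0, 130.4]
eef_rot: [-3.141, 0.0, 1.325]
wrist_force: [-0.0, 0.2, 0.3]
finger_gap: 75.0
finger_force: 0.0
1166 [255 187] (423.7, 48.8, 40.0, 25.4, 166.0) z 42.2
shift [  0.4   0.6 116.6] turn [-0.     0.    -0.002] j6 0.27
```

```bash
python3 -m crank '[[80,1,0.5,45,0,0,0],[80,1,0.5,90,0,0,0],[70,1,0.5,116,0,0,0],[60,1,0.5,116,0,0,0],[30,1,0.5,116,0,0,0],[30,1,0.5,116,0,0,0],[30,1,0.5,116,0,0,0],[30,1,0.5,116,0,0,0],[30,1,0.5,116,0,0,0],[30,1,0.5,116,0,0,0]]' 25
python3 -m crank '[[30,0,0,-30,0,0,0],[30,0,0,-75,0,0,0],[30,0,0,-95,0,0,0],[30,0,0,-95,0,0,0],[30,0,0,-95,0,0,0]]'
python3 - <<'E'
from h import *
go(*P(69),108,86.6)
E
```

```text
clock: 14.45
eef_pos: [424.5, 49.3, 15.9]
eef_rot: [3.139, -0.001, 1.327]
wrist_force: [-0.3, -2.3, 8.5]
finger_gap: 39.9
finger_force: 25.0
clock: 14.95
eef_pos: [423.4, 49.3, 109.5]
eef_rot: [3.141, -0.0, 1.327]
wrist_force: [0.9, -0.7, -0.6]
finger_gap: 39.7
finger_force: 25.0
shift [-168.2  207.2    1.6] turn [ 0.001 -0.    -0.185] j6 0.27
```

```bash
python3 -m crank '[[30,-28,34,0,0,0,-0.03],[30,-56,69,0,0,0,-0.06],[30,-84,103,0,0,0,-0.09],[30,-112,138,0,0,0,-0.12],[30,-140,172,0,0,0,-0.155],[30,-168,207,0,0,0,-0.185],[30,-168,207,20,0,0,-0.185],[30,-168,207,20,0,0,-0.185],[30,-168,207,20,0,0,-0.185]]'
python3 - <<'E'
from h import *
p,d,W,c=snap('wrist')
z=manip.read_state()["eef_pos"][2]
comps(W,z+22,z+33,(540,640,-260,-100),60)
go(*P(69),24,86.6)
E
```

```text
clock: 15.85
eef_pos: [582.9, -163.0, 88.2]
eef_rot: [-3.139, -0.001, 1.512]
wrist_force: [0.9, 0.5, 0.2]
finger_gap: 40.0
finger_force: 25.0
3452 [254 246] (582.3, -163.7, 64.1, 26.7, 177.3) z 114.6
shift [-0.9  0.6 65.2] turn [-0.001 -0.     0.001] j6 -0.27
```

```bash
python3 -m crank '[[30,-0.5,1,25,0,0,0],[30,-0.5,1,50,0,0,0],[30,-0.5,1,62,0,0,0],[30,-0.5,1,65.5,0,0,0],[30,-0.5,1,65.5,0,0,0],[50,-0.5,1,65.5,0,0,0],[50,-0.5,1,65.5,0,0,0]]'
python3 -m crank '[[50,0,0,-20,0,0,0],[50,0,0,-60,0,0,0],[50,0,0,-105,0,0,0],[50,0,0,-150,0,0,0],[50,30,0,-175,0,0,0],[50,30,0,-175,0,0,0]]'
python3 - <<'E'
from h import *
p,d,W,c=snap('wrist')
comps(W,40,75,(420,680,-450,0),60)
go(463.1,-352.6,150,-6)
E
```

```text
clock: 16.6
eef_pos: [585.2, -164.3, 24.9]
eef_rot: [3.14, 0.0, 1.512]
wrist_force: [-1.4, 0.2, 0.1]
finger_gap: 46.8
finger_force: 0.0
clock: 17.2
eef_pos: [588.0, -132.5, 203.8]
eef_rot: [3.134, 0.001, 1.514]
wrist_force: [0.3, -0.7, 0.3]
finger_gap: 47.2
finger_force: 0.0
958 [252  67] (592.9, -16.8, 50.4, 34.0, 176.4) z 43.9
370 [252 100] (590.5, -55.7, 49.2, 7.2, 176.7) z 45.0
1117 [252 202] (584.5, -169.3, 55.5, 35.4, 176.6) z 49.5
1452 [252 247] (580.3, -224.5, 65.2, 43.3, 176.6) z 50.3
shift [-225.9 -111.5   50.8] turn [ 0.002  0.003 -1.523] j6 -0.23
```

```bash
python3 -m crank '[[50,-23,-11,0,0,0,0.148],[50,-46,-22,0,0,0,0.296],[50,-69,-33,0,0,0,0.444],[40,-92,-45,5,0,0,0.592],[40,-115,-56,10,0,0,0.74],[30,-138,-67,15,0,0,0.888],[22,-160,-78,20,0,0,1.036],[22,-182,-89,25,0,0,1.184],[22,-204,-100,35,0,0,1.332],[22,-226,-111,45,0,0,1.48]]'
python3 -m crank '[[22,0,0,5,0,0,0.135],[22,0,0,5,0,0,0.135],[22,0,0,5,0,0,0.135]]'
python3 - <<'E'
from h import *
p,d,W,c=snap('wrist')
comps(W,38,55,(420,520,-450,-280),60)
go(463.1,-352.6,24,-5.8)
E
```

```text
clock: 18.25
eef_pos: [461.0, -354.4, 152.3]
eef_rot: [-3.14, 0.001, 0.025]
wrist_force: [-0.2, -0.4, -0.6]
finger_gap: 20.9
finger_force: 0.0
clock: 18.55
eef_pos: [462.0, -353.3, 148.3]
eef_rot: [-3.141, 0.001, -0.099]
wrist_force: [0.2, -0.2, 0.6]
finger_gap: 21.0
finger_force: 0.0
343 [254 182] (463.0, -352.7, 55.1, 4.9, 174.4) z 47.0
406 [290 182] (459.4, -387.3, 55.0, 6.3, 174.1) z 46.7
460 [326 182] (455.5, -422.0, 55.8, 6.4, 174.3) z 46.6
shift [  0.8  -0.7 124.7] turn [-0.     0.     0.002] j6 0.95
```

```bash
python3 -m crank '[[22,0,-0.7,45,0,0,0],[22,0,-0.7,90,0,0,0],[22,0,-0.7,115,0,0,0],[22,0,-0.7,125,0,0,0],[22,0,-0.7,125,0,0,0],[0,0,-0.7,125,0,0,0],[0,0,-0.7,125,0,0,0],[0,0,-0.7,125,0,0,0],[0,0,-0.7,125,0,0,0],[0,0,-0.7,125,0,0,0]]' 20
python3 -m crank '[[0,0,0,-5,0,0,0],[0,0,0,-30,0,0,0],[0,0,0,-75,0,0,0],[0,0,0,-90,0,0,0],[0,0,0,-90,0,0,0]]'
python3 - <<'E'
from h import *
go(*P(102,1),112,-3.4)
E
```

```text
clock: 19.6
eef_pos: [463.1, -353.2, 25.6]
eef_rot: [3.14, -0.002, -0.103]
wrist_force: [0.0, 0.5, 7.7]
finger_gap: 5.7
finger_force: 20.0
clock: 20.1
eef_pos: [463.2, -353.3, 116.6]
eef_rot: [3.139, -0.004, -0.103]
wrist_force: [0.3, 0.2, -1.1]
finger_gap: 5.9
finger_force: 20.0
shift [ 100.  -233.9    4.4] turn [ 0.003 -0.004 -0.044] j6 0.96
```

```bash
python3 -m crank '[[0,17,-39,0,0,0,-0.01],[0,34,-78,0,0,0,-0.02],[0,51,-117,0,0,0,-0.03],[0,68,-156,0,0,0,-0.044],[0,85,-195,0,0,0,-0.044],[0,100,-234,0,0,0,-0.044],[0,100,-234,20,0,0,-0.044],[0,100,-234,20,0,0,-0.044],[0,100,-234,20,0,0,-0.044]]'
python3 - <<'E'
from h import *
p,d,W,c=snap('wrist')
s=manip.read_state();z=s["eef_pos"][2];print(s["eef_pos"],s["eef_rot"])
held(W,z+20.5);
comps(W,40,60,(500,680,-300,-50),40)
E
```

```text
clock: 21.0
eef_pos: [585.2, -130.5, 92.9]
eef_rot: [-3.141, 0.002, -0.06]
wrist_force: [-1.2, 0.4, -0.3]
finger_gap: 5.8
finger_force: 20.0
[ 585.55594212 -130.84639748   93.68927395] [-3.14146740e+00  9.39109536e-04 -6.01165660e-02]
tool a,b [ -0.2 102.1] sheet a [-28.2  26.8] b [ 95.6 102.3 108.7] 980
598 [480  70] (671.1, -291.4, 17.7, 17.2, 179.7) z 50.3
3705 [379 201] (579.5, -225.0, 66.3, 44.1, 177.2) z 50.3
680 [322 200] (583.0, -183.6, 56.1, 6.5, 176.7) z 48.6
686 [160 200] (590.3, -55.9, 49.4, 8.3, 176.6) z 44.7
1722 [298 201] (584.2, -165.1, 40.3, 26.2, 176.8) z 50.1
```

```bash
python3 -m crank '[[0,0.9,0,30,0,0,0],[0,0.9,0,50,0,0,0],[0,0.9,0,60,0,0,0],[0,0.9,0,64,0,0,0],[0,0.9,0,66,0,0,0],[0,0.9,0,66,0,0,0],[11,0.9,0,66,0,0,0],[11,0.9,0,66,0,0,0]]'
python3 -m crank '[[11,0,0,-15,0,0,0],[11,0,0,-55,0,0,0],[11,0,0,-100,0,0,0],[11,0,0,-145,0,0,0],[11,0,0,-175,0,0,0],[11,0,0,-175,0,0,0]]'
python3 - <<'E'
from h import *
p,d,W,c=snap('wrist')
comps(W,40,75,(380,680,-250,400),60)
p,d,W,c=snap('top')
comps(W,25,60,(380,500,150,400),60)
go(455,268,140,95.5)
E
```

```text
clock: 21.85
eef_pos: [587.2, -130.3, 28.6]
eef_rot: [3.141, -0.001, -0.059]
wrist_force: [0.1, 0.8, 0.4]
finger_gap: 10.0
finger_force: 0.0
clock: 22.45
eef_pos: [588.3, -130.6, 209.2]
eef_rot: [3.14, -0.009, -0.059]
wrist_force: [-0.3, -0.2, -0.4]
finger_gap: 10.1
finger_force: 0.0
822 [349 172] (578.9, -240.2, 65.7, 14.6, 176.6) z 50.6
2296 [118 173] (597.8, 58.0, 185.9, 57.7, 84.1) z 44.9
241 [254 171] (587.0, -130.6, 55.2, 4.7, 176.7) z 49.0
296 [300 172] (582.9, -183.7, 55.8, 6.1, 176.4) z 48.7
318 [190 172] (589.9, -55.8, 49.7, 8.4, 176.3) z 44.8
792 [284 172] (584.3, -165.1, 40.0, 25.8, 177.7) z 50.1
828 [328 172] (581.3, -216.5, 39.4, 26.6, 177.0) z 50.0
119 [158 213] (458.9, 270.3, 39.5, 27.3, 0.8) z 41.1
shift [-155.3 -389.7   63.6] turn [-1.000e-03 -1.000e-03  1.416e+00] j6 1.35
```

```bash
python3 -m crank '[[30,-20,-39,0,0,0,-0.148],[40,-40,-78,0,0,0,-0.296],[60,-60,-117,0,0,0,-0.444],[80,-80,-156,0,0,0,-0.592],[80,-96,-195,0,0,0,-0.74],[80,-112,-234,0,0,0,-0.888],[80,-126,-273,10,0,0,-1.036],[80,-138,-312,30,0,0,-1.184],[80,-148,-351,50,0,0,-1.332],[80,-155,-390,70,0,0,-1.48]]'
python3 -m crank '[[80,0,0,0,0,0,-0.1],[80,0,0,0,0,0,-0.2],[80,0,0,0,0,0,-0.2],[80,0,0,0,0,0,-0.2]]'
python3 - <<'E'
from h import *
p,d,W,c=snap('wrist')
comps(W,36,55,(350,550,150,420),60)
go(455,268,14,93)
E
```

```text
clock: 23.55
eef_pos: [453.8, 269.6, 131.3]
eef_rot: [-3.14, 0.001, 1.427]
wrist_force: [1.0, 0.2, 0.4]
finger_gap: 75.0
finger_force: 0.0
clock: 23.95
eef_pos: [454.9, 268.0, 132.4]
eef_rot: [-3.14, 0.001, 1.618]
wrist_force: [-0.6, 0.5, -0.3]
finger_gap: 74.9
finger_force: 0.0
1179 [255 184] (454.7, 270.6, 39.8, 26.5, 6.7) z 42.1
shift [1.000e-01 0.000e+00 1.186e+02] turn [-0.001  0.    -0.005] j6 0.42
```

```bash
python3 -m crank '[[80,2.6,0,45,0,0,-0.07],[80,2.6,0,90,0,0,-0.07],[70,2.6,0,117,0,0,-0.07],[60,2.6,0,117,0,0,-0.07],[30,2.6,0,117,0,0,-0.07],[30,2.6,0,117,0,0,-0.07],[30,2.6,0,117,0,0,-0.07],[30,2.6,0,117,0,0,-0.07],[30,2.6,0,117,0,0,-0.07],[30,2.6,0,117,0,0,-0.07]]' 25
python3 -m crank '[[30,0,0,-30,0,0,0],[30,0,0,-75,0,0,0],[30,0,0,-120,0,0,0],[30,0,0,-165,0,0,0],[30,0,0,-165,0,0,0]]'
python3 - <<'E'
from h import *
go(*P(122),108,86.6)
E
```

```text
clock: 25.0
eef_pos: [456.0, 271.2, 17.7]
eef_rot: [3.139, -0.001, 1.691]
wrist_force: [-1.5, -1.5, 7.9]
finger_gap: 39.5
finger_force: 25.0
clock: 25.5
eef_pos: [457.1, 271.9, 187.8]
eef_rot: [3.131, -0.004, 1.691]
wrist_force: [0.5, -0.2, -0.8]
finger_gap: 39.9
finger_force: 25.0
shift [-396.    82.3   79.2] turn [ 0.01  -0.005  0.179] j6 0.35
```

```bash
python3 -m crank '[[30,-45,0,0,0,0,0.02],[30,-90,0,0,0,0,0.04],[30,-135,0,0,0,0,0.06],[30,-180,5,0,0,0,0.08],[30,-225,15,0,0,0,0.1],[30,-268,30,0,0,0,0.12],[30,-310,45,5,0,0,0.14],[30,-350,60,20,0,0,0.16],[30,-380,75,45,0,0,0.179],[30,-396,83,75,0,0,0.179]]'
python3 -m crank '[[30,0,0,20,0,0,0],[30,0,0,20,0,0,0],[30,0,0,20,0,0,0]]'
python3 - <<'E'
from h import *
p,d,W,c=snap('wrist')
z=manip.read_state()["eef_pos"][2]
comps(W,z+20,z+33,(540,640,-260,-50),60)
comps(W,40,60,(540,640,-300,-50),60)
go(*P(122),26,86.6)
E
```

```text
clock: 26.5
eef_pos: [585.9, -114.9, 105.3]
eef_rot: [3.14, 0.001, 1.509]
wrist_force: [-0.6, -0.1, -0.7]
finger_gap: 39.7
finger_force: 25.0
clock: 26.8
eef_pos: [584.9, -112.2, 86.5]
eef_rot: [-3.142, -0.0, 1.512]
wrist_force: [0.6, -0.1, 0.0]
finger_gap: 39.8
finger_force: 25.0
3520 [254 243] (584.2, -112.0, 63.9, 26.4, 175.5) z 111.1
821 [258 131] (590.3, -55.5, 49.1, 8.2, 176.6) z 44.8
1546 [258 280] (584.0, -173.0, 55.7, 26.7, 176.4) z 49.5
1201 [257 345] (579.6, -239.4, 65.6, 15.1, 176.0) z 50.7
shift [ 1.2  1.4 61.3] turn [0.002 0.    0.001] j6 -0.19
```

```bash
python3 -m crank '[[30,1.5,1.5,25,0,0,0],[30,1.5,1.5,45,0,0,0],[30,1.5,1.5,57,0,0,0],[30,1.5,1.5,61,0,0,0],[30,1.5,1.5,61,0,0,0],[50,1.5,1.5,61,0,0,0],[50,1.5,1.5,61,0,0,0]]'
python3 -m crank '[[50,0,0,-20,0,0,0],[50,0,0,-60,0,0,0],[50,0,0,-105,0,0,0],[50,0,0,-150,0,0,0],[50,0,0,-195,0,0,0],[50,0,0,-195,0,0,0]]'
python3 - <<'E'
from h import *
p,d,W,c=snap('wrist','w7')
comps(W,40,60,(540,640,-300,0),60)
print('lever');comps(W,100,175,(500,700,50,220),30)
p,d,W,c=snap('top')
comps(W,25,60,(380,520,-150,400),60);comps(W,100,190,(500,700,50,220),10)
p,d,W,c=snap('scene')
comps(W,120,190,(500,700,50,220),10)
E
```

```text
clock: 27.55
eef_pos: [587.0, -111.0, 25.9]
eef_rot: [3.14, 0.0, 1.512]
wrist_force: [0.2, 0.5, 0.1]
finger_gap: 46.7
finger_force: 0.0
clock: 28.15
eef_pos: [588.4, -111.4, 227.2]
eef_rot: [3.131, 0.002, 1.512]
wrist_force: [0.9, 0.3, 0.4]
finger_gap: 46.9
finger_force: 0.0
769 [252  90] (592.9, -16.9, 50.2, 33.4, 176.7) z 43.8
300 [252 119] (590.6, -55.8, 48.9, 7.1, 176.7) z 45.0
1027 [252 170] (588.7, -115.8, 55.1, 35.0, 176.7) z 49.6
962 [253 211] (584.3, -168.8, 55.0, 34.1, 176.4) z 49.4
1262 [253 253] (580.4, -224.3, 65.9, 43.5, 176.6) z 50.3
lever
145 [218 162] (600.9, 60.6, 71.4, 23.1, 176.2) z 165.3
174 [234 160] (593.8, 57.7, 73.6, 21.6, 173.1) z 157.7
```

View pics/w7.png

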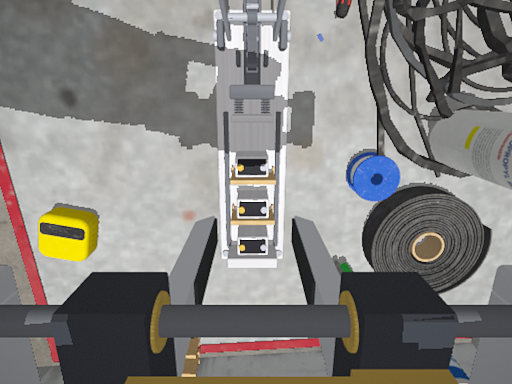

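The row is in place: cells at (252,167), (252,208) and (252,247), with sheets at (252,180) and (252,221). Moving to the lever bar, fingers along the clamp's y.

```bash
python3 -m crank '[[50,10,0,-15,0,0,-0.148],[50,30,0,-20,0,0,-0.296],[50,55,0,-20,0,0,-0.444],[50,80,0,-20,0,0,-0.592],[50,105,0,-20,0,0,-0.74],[50,130,0,-20,0,0,-0.888],[50,150,0,-20,0,0,-1.036],[50,165,0,-20,0,0,-1.184],[50,175,0,-20,0,0,-1.332],[50,181,0,-20,0,0,-1.48]]'
python3 -m crank '[[50,0,0,0,0,0,-0.09],[50,0,0,0,0,0,-0.09],[50,0,0,0,0,0,-0.09]]'
python3 - <<'E'
from h import *
p,d,W,c=snap('wrist','w8')
comps(W,135,180,(500,700,20,220),30)
m=(W[...,2]>150)&(W[...,2]<175)&(W[...,0]>540)&(W[...,0]<660)&(W[...,1]>20)&(W[...,1]<130)
print(np.round(np.percentile(W[m],[1,10,50,90,99],axis=0),1))
go(598,70,150,176.6)
E
```

```text
clock: 29.3
eef_pos: [596.7, 70.6, 238.0]
eef_rot: [-3.141, -0.003, 2.999]
wrist_force: [-0.4, 0.2, -0.1]
finger_gap: 47.3
finger_force: 0.0
clock: 29.6
eef_pos: [596.9, 69.6, 238.8]
eef_rot: [-3.141, -0.002, 3.079]
wrist_force: [0.1, -0.1, 0.2]
finger_gap: 46.8
finger_force: 0.0
1332 [248 193] (597.4, 62.0, 71.8, 18.6, 176.5) z 167.1
[[562.   56.  157.7]
 [567.2  59.  163.3]
 [595.   64.8 167.2]
 [625.   70.4 168.6]
 [632.   72.6 169.4]]
shift [-1.1  0.5 89.1] turn [-0.    -0.001 -0.003] j6 -1.45
```

View pics/w8.png

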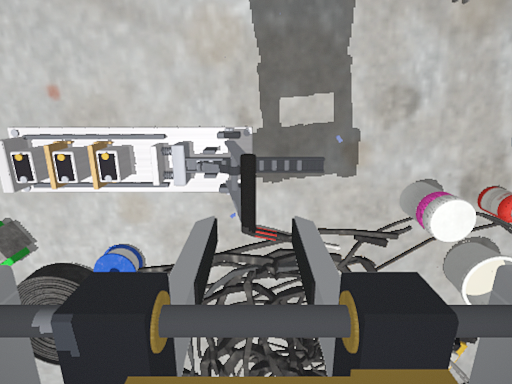

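The bar is at (248,195) px, about (597,64.5,161) in the world. That puts it slightly off rest, so I'll pinch it, draw it back to rest, and then stroke.

```bash
python3 -m crank '[[50,0,-5,40,0,0,0],[50,0,-5,80,0,0,0],[50,0,-5,95,0,0,0],[50,0,-5,95,0,0,0],[5,0,-5,95,0,0,0],[5,0,-5,95,0,0,0],[5,0,-5,95,0,0,0],[5,0,-5,95,0,0,0],[5,0,-5,95,0,0,0],[5,0,-5,95,0,0,0]]' 30
python3 - <<'E'
from h import *
s=manip.read_state();e=np.array(s["eef_pos"][:2])-W0;print("a,s",e@ux,e@uy,s["eef_pos"][2],s["wrist_force"],s["finger_gap"])
E
```

```text
clock: 30.65
eef_pos: [597.1, 64.8, 145.5]
eef_rot: [3.141, 0.001, 3.082]
wrist_force: [0.0, 1.0, 4.3]
finger_gap: 12.8
finger_force: 30.0
a,s -0.2759683700405178 298.083001126749 145.51815027029573 [0.02616766 1.0311336  4.28991137] 12.846630080614181
```

```bash
python3 -m crank '[[5,0,5,1,0,0,0],[5,0,9,2,0,0,0],[5,0,11.5,2.7,0,0,0],[5,0,13.5,3,0,0,0],[5,0,13.5,3,0,0,0],[5,0,13.5,3,0,0,0]]'
python3 - <<'E'
from h import *
s=manip.read_state();e=np.array(s["eef_pos"][:2])-W0;print("a,s",e@ux,e@uy,s["eef_pos"][2],s["wrist_force"],s["finger_gap"])
p,d,W,c=snap('wrist')
comps(W,38,60,(540,640,-200,0),60)
E
```

```text
clock: 31.25
eef_pos: [597.8, 76.2, 142.4]
eef_rot: [-3.138, 0.0, 3.081]
wrist_force: [-3.2, -15.6, 9.6]
finger_gap: 12.7
finger_force: 30.0
a,s -0.22412241648075668 309.54561543433346 142.43956534537475 [ -3.20511989 -15.60257109   9.64292161] 12.688084461118192
821 [ 38 184] (584.5, -127.7, 56.3, 8.6, 178.1) z 47.4
1402 [ 69 180] (582.8, -101.2, 39.9, 34.8, 18.7) z 49.8
1124 [152 185] (592.1, -16.5, 51.3, 33.1, 177.8) z 43.6
572 [117 185] (590.3, -54.6, 49.8, 9.1, 176.6) z 44.6
839 [  9 188] (584.9, -157.5, 39.9, 15.1, 176.9) z 48.3
```

Run:
```python
from h import *
p,d,W,c=snap('wrist')
cv2.imwrite("pics/w9.png",cv2.resize(p[120:250,0:260,::-1],None,fx=3,fy=3))
```

```text
(no output)
```

View pics/w9.png

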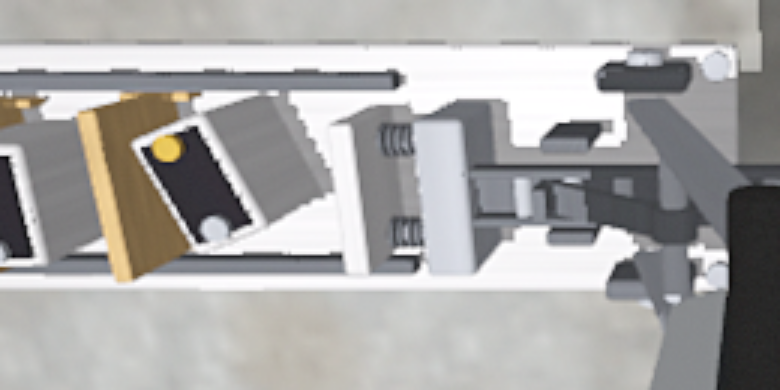

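One cell was knocked: cell 3, at about (190,185) in the crop, is turned roughly 25°. The lever is at its rest stop, so I'll release it and mend the cell.

```bash
python3 -m crank '[[45,0,-2,0,0,0,0],[45,0,-2,0,0,0,0],[45,0,-2,0,0,0,0],[45,0,-2,0,0,0,0],[45,0,-2,-45,0,0,0],[55,0,-20,-90,0,0,0.1],[65,0,-60,-92,0,0,0.24],[65,0,-105,-92,0,0,0.38],[65,0,-145,-92,0,0,0.52],[65,0,-175,-92,0,0,0.66]]'
python3 -m crank '[[65,0,0,0,0,0,0.14],[65,0,0,0,0,0,0.28],[65,0,0,0,0,0,0.42],[65,0,0,0,0,0,0.42],[65,0,0,0,0,0,0.42]]'
python3 - <<'E'
from h import *
p,d,W,c=snap('wrist','w10')
comps(W,47,53.5,(540,640,-300,-65),60)
m=(W[...,2]>47)&(W[...,2]<53)&(W[...,0]>540)&(W[...,0]<640)&(W[...,1]>-124)&(W[...,1]<-70)
print(rect(W[m][:,:2]))
go(587,-105,60,108)
comps(W,135,180,(500,700,20,220),30)
E
```

```text
clock: 32.35
eef_pos: [586.8, -98.4, 233.9]
eef_rot: [-3.142, -0.0, 2.415]
wrist_force: [0.0, 0.9, 0.4]
finger_gap: 60.9
finger_force: 0.0
clock: 32.85
eef_pos: [587.2, -96.3, 233.8]
eef_rot: [-3.142, -0.0, 2.006]
wrist_force: [0.2, 0.4, 0.7]
finger_gap: 61.1
finger_force: 0.0
654 [250 166] (581.9, -98.6, 39.8, 26.1, 18.5) z 50.3
215 [242 188] (584.8, -128.8, 55.3, 6.3, 177.3) z 48.9
575 [230 213] (585.1, -164.5, 39.8, 26.1, 176.6) z 50.2
194 [223 224] (583.8, -183.4, 55.1, 6.8, 176.2) z 49.0
389 [216 246] (584.8, -215.7, 33.9, 26.1, 178.2) z 50.1
279 [214 264] (594.0, -240.0, 37.6, 14.1, 176.5) z 50.8
(581.9, -98.6, 39.8, 26.1, 18.5)
shift [ -7.8  -3.9 173.9] turn [-0.    -0.     0.121] j6 -0.66
44 [323   3] (571.5, 65.2, 4.8, 3.0, 6.1) z 139.9
1212 [386  15] (612.0, 74.3, 44.5, 22.0, 164.6) z 163.6
```

View pics/w10.png

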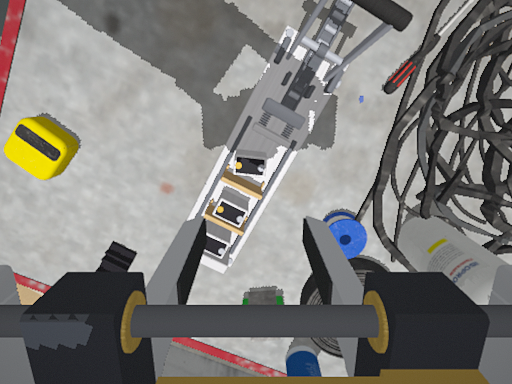

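```bash
python3 -m crank '[[62,0,-5.8,45,0,0,0.112],[62,0,-5.8,90,0,0,0.112],[62,0,-5.8,135,0,0,0.112],[62,0,-5.8,180,0,0,0.112],[62,0,-5.8,208,0,0,0.112],[62,0,-5.8,208,0,0,0.112],[30,0,-5.8,208,0,0,0.112],[30,0,-5.8,208,0,0,0.112],[30,0,-5.8,208,0,0,0.112],[30,0,-5.8,208,0,0,0.112]]' 25
python3 -m crank '[[30,0,0,0,0,0,0],[30,0,0,-10,0,0,0],[30,0,0,-20,0,0,0],[30,0,0,-20,0,0,0]]'
python3 - <<'E'
from h import *
go(*P(123.5),40,86.6)
E
```

```text
clock: 33.9
eef_pos: [583.0, -99.1, 28.0]
eef_rot: [3.139, 0.002, 1.89]
wrist_force: [-0.5, 0.5, 8.3]
finger_gap: 39.8
finger_force: 25.0
clock: 34.3
eef_pos: [582.9, -99.1, 48.2]
eef_rot: [3.139, 0.002, 1.89]
wrist_force: [-0.2, -0.2, -0.3]
finger_gap: 39.7
finger_force: 25.0
shift [-11.1   0.6   8.2] turn [0.003 0.001 0.378] j6 -0.55
```

```bash
python3 -m crank '[[30,-4,0.2,0,0,0,0.13],[30,-8,0.4,0,0,0,0.26],[30,-11,0.6,0,0,0,0.378],[30,-11,0.6,0,0,0,0.378],[30,-11,0.6,10,0,0,0.378],[30,-11,0.6,19.5,0,0,0.378],[30,-11,0.6,19.5,0,0,0.378],[50,-11,0.6,19.5,0,0,0.378],[50,-11,0.6,19.5,0,0,0.378]]'
python3 -m crank '[[50,0,0,-20,0,0,0],[50,0,0,-60,0,0,0],[50,0,0,-105,0,0,0],[50,0,0,-150,0,0,0],[50,0,0,-195,0,0,0],[50,0,0,-215,0,0,0],[50,0,0,-215,0,0,0]]'
python3 - <<'E'
from h import *
p,d,W,c=snap('wrist')
comps(W,47,53.5,(540,640,-300,-65),60)
go(597.8,74,238,176.6)
E
```

```text
clock: 35.2
eef_pos: [585.7, -109.0, 25.9]
eef_rot: [-3.141, -0.0, 1.513]
wrist_force: [0.6, -0.5, 0.5]
finger_gap: 46.7
finger_force: 0.0
clock: 35.9
eef_pos: [586.9, -109.3, 244.7]
eef_rot: [3.136, 0.001, 1.513]
wrist_force: [-0.5, 0.5, -0.6]
finger_gap: 47.2
finger_force: 0.0
609 [252 163] (585.3, -108.5, 39.1, 25.8, 176.9) z 50.2
215 [253 179] (584.1, -129.0, 54.9, 6.0, 176.8) z 48.8
541 [255 205] (585.2, -164.6, 39.4, 25.0, 177.0) z 50.2
209 [255 219] (583.5, -183.7, 54.4, 7.0, 176.9) z 48.8
491 [255 241] (581.6, -215.6, 39.6, 25.1, 177.3) z 50.1
484 [254 257] (579.6, -239.8, 65.9, 14.7, 175.8) z 50.8
shift [183.6   0.8   4.1] turn [ 1.00e-03  2.00e-03 -1.57e+00] j6 -0.19
```

```bash
python3 -m crank '[[50,10,0,0,0,0,-0.148],[50,30,0,0,0,0,-0.296],[50,55,0,0,0,0,-0.444],[50,80,0,0,0,0,-0.592],[50,105,0,0,0,0,-0.74],[50,130,0,0,0,0,-0.888],[50,150,0,0,0,0,-1.036],[50,165,0,0,0,0,-1.184],[50,175,0,0,0,0,-1.332],[50,184,0,0,0,0,-1.48]]'
python3 -m crank '[[50,0,0,5,0,0,-0.09],[50,0,0,5,0,0,-0.09],[50,0,0,5,0,0,-0.09]]'
python3 - <<'E'
from h import *
p,d,W,c=snap('wrist')
comps(W,135,180,(500,700,20,220),30)
comps(W,47,53.5,(540,640,-200,-65),60)
go(597.8,76,142.5,176.6)
E
```

```text
clock: 36.95
eef_pos: [596.3, 75.2, 239.2]
eef_rot: [-3.141, -0.003, 2.999]
wrist_force: [0.8, -0.1, 0.0]
finger_gap: 47.0
finger_force: 0.0
clock: 37.25
eef_pos: [596.5, 74.4, 235.2]
eef_rot: [-3.141, -0.002, 3.079]
wrist_force: [-0.2, 0.7, -0.1]
finger_gap: 46.9
finger_force: 0.0
1355 [256 194] (598.1, 73.1, 72.1, 20.6, 175.8) z 164.3
241 [ 89 166] (584.2, -127.8, 55.2, 7.0, 178.2) z 49.0
246 [ 45 168] (583.3, -182.5, 55.5, 7.2, 176.2) z 48.9
651 [106 166] (585.9, -106.9, 39.4, 25.9, 177.0) z 50.2
653 [ 60 169] (584.9, -163.7, 39.4, 26.4, 176.4) z 50.2
shift [-1.2  1.8 93.1] turn [-0.    -0.001 -0.003] j6 -1.45
```

```bash
python3 -m crank '[[50,-1,1.8,40,0,0,0],[50,-1,1.8,80,0,0,0],[50,-1,1.8,93,0,0,0],[50,-1,1.8,93,0,0,0],[5,-1,1.8,93,0,0,0],[5,-1,1.8,93,0,0,0],[5,-1,1.8,93,0,0,0],[5,-1,1.8,93,0,0,0],[5,-1,1.8,93,0,0,0],[5,-1,1.8,93,0,0,0]]' 30
python3 -m crank '[[5,0,-10,-2.4,0,0,0],[5,0,-20,-4.1,0,0,0],[5,0,-30,-5.1,0,0,0],[5,0,-40,-5.4,0,0,0],[5,0,-50,-5,0,0,0],[5,0,-60,-4,0,0,0],[5,0,-70,-2.2,0,0,0],[5,0,-79,0,0,0,0],[5,0,-81,0.5,0,0,0],[5,0,-81,0.5,0,0,0]]'
python3 - <<'E'
from h import *
s=manip.read_state();e=np.array(s["eef_pos"][:2])-W0;print("a,s",e@ux,e@uy,s["eef_pos"][2],s["wrist_force"],s["finger_gap"])
p,d,W,c=snap('wrist')
comps(W,42,53.5,(540,640,-250,20),60)
E
```

```text
clock: 38.3
eef_pos: [598.1, 76.0, 144.1]
eef_rot: [-3.141, 0.001, 3.082]
wrist_force: [-0.8, -3.2, 4.2]
finger_gap: 13.4
finger_force: 30.0
clock: 39.3
eef_pos: [593.4, -2.8, 144.2]
eef_rot: [3.138, 0.001, 3.082]
wrist_force: [-2.1, 13.0, 10.5]
finger_gap: 13.2
finger_force: 30.0
a,s 0.07054500351143156 230.42648044780427 144.17964208463903 [-2.09416765 12.96355296 10.48200013] 13.18255176840782
2183 [ 20 189] (582.8, -220.6, 66.0, 42.2, 169.1) z 49.9
536 [120 184] (584.1, -128.1, 56.1, 6.6, 177.8) z 48.6
1818 [ 77 186] (584.0, -168.3, 55.6, 35.6, 177.0) z 49.3
857 [206 184] (590.5, -48.0, 51.1, 16.2, 176.6) z 44.0
447 [175 185] (589.1, -78.0, 50.0, 8.4, 176.8) z 44.8
1183 [143 183] (584.8, -107.3, 39.2, 26.3, 176.8) z 50.1
74 [237 188] (594.5, -18.1, 14.5, 6.8, 2.6) z 48.8
```

```bash
python3 -m crank '[[5,0,11,-2.7,0,0,0],[5,0,21,-4.5,0,0,0],[5,0,31,-5.5,0,0,0],[5,0,41,-5.9,0,0,0],[5,0,51,-5.6,0,0,0],[5,0,61,-4.6,0,0,0],[5,0,71,-2.9,0,0,0],[5,0,81,-0.5,0,0,0],[5,0,83,0,0,0,0],[5,0,83,0,0,0,0]]'
python3 -m crank '[[5,0,-12,-2.4,0,0,0],[5,0,-22,-4.1,0,0,0],[5,0,-32,-5.1,0,0,0],[5,0,-42,-5.4,0,0,0],[5,0,-52,-5,0,0,0],[5,0,-62,-4,0,0,0],[5,0,-72,-2.2,0,0,0],[5,0,-81,0,0,0,0],[5,0,-83,0.5,0,0,0],[5,0,-83,0.5,0,0,0]]'
python3 - <<'E'
from h import *
s=manip.read_state();e=np.array(s["eef_pos"][:2])-W0;print("a,s",e@ux,e@uy,s["eef_pos"][2],s["wrist_force"],s["finger_gap"])
p,d,W,c=snap('wrist')
comps(W,42,53.5,(540,640,-250,20),60)
E
```

```text
clock: 40.35
eef_pos: [598.0, 76.2, 143.4]
eef_rot: [-3.137, -0.0, 3.081]
wrist_force: [-2.1, -19.9, 10.8]
finger_gap: 13.2
finger_force: 30.0
clock: 41.35
eef_pos: [592.8, -2.7, 142.7]
eef_rot: [3.138, -0.001, 3.082]
wrist_force: [-2.3, 9.1, 9.8]
finger_gap: 13.4
finger_force: 30.0
a,s -0.5369111542159818 230.46380529926512 142.74760593000815 [-2.25118888  9.13210217  9.75755365] 13.368004852392186
2118 [ 19 190] (582.9, -220.0, 65.8, 40.0, 168.6) z 49.8
2177 [138 185] (584.9, -110.1, 55.9, 42.4, 177.6) z 48.9
1830 [ 76 188] (584.2, -168.4, 55.8, 35.7, 176.8) z 49.3
874 [190 186] (589.9, -61.5, 51.8, 20.3, 176.5) z 44.0
105 [238 188] (594.3, -15.9, 14.3, 12.2, 170.8) z 47.8
```

```bash
python3 -m crank '[[5,0,12,-2.7,0,0,0],[5,0,22,-4.5,0,0,0],[5,0,32,-5.5,0,0,0],[5,0,42,-5.9,0,0,0],[5,0,52,-5.6,0,0,0],[5,0,62,-4.6,0,0,0],[5,0,72,-2.9,0,0,0],[5,0,81,-0.5,0,0,0],[5,0,83,0,0,0,0],[5,0,83,0,0,0,0]]'
python3 -m crank '[[5,0,-12,-2.4,0,0,0],[5,0,-22,-4.1,0,0,0],[5,0,-32,-5.1,0,0,0],[5,0,-42,-5.4,0,0,0],[5,0,-52,-5,0,0,0],[5,0,-62,-4,0,0,0],[5,0,-72,-2.2,0,0,0],[5,0,-81,0,0,0,0],[5,0,-83,0.5,0,0,0],[5,0,-83,0.5,0,0,0]]'
python3 -m crank '[[5,0,12,-2.7,0,0,0],[5,0,22,-4.5,0,0,0],[5,0,32,-5.5,0,0,0],[5,0,42,-5.9,0,0,0],[5,0,52,-5.6,0,0,0],[5,0,62,-4.6,0,0,0],[5,0,72,-2.9,0,0,0],[5,0,81,-0.5,0,0,0],[5,0,83,0,0,0,0],[5,0,83,0,0,0,0]]'
python3 -m crank '[[5,0,-12,-2.4,0,0,0],[5,0,-22,-4.1,0,0,0],[5,0,-32,-5.1,0,0,0],[5,0,-42,-5.4,0,0,0],[5,0,-52,-5,0,0,0],[5,0,-62,-4,0,0,0],[5,0,-72,-2.2,0,0,0],[5,0,-81,0,0,0,0],[5,0,-83,0.5,0,0,0],[5,0,-83,0.5,0,0,0]]'
python3 - <<'E'
from h import *
p,d,W,c=snap('wrist','w11')
comps(W,42,53.5,(540,640,-250,20),60)
cv2.imwrite("pics/w11.png",cv2.resize(p[120:250,0:260,::-1],None,fx=3,fy=3))
E
```

```text
clock: 42.4
eef_pos: [598.1, 76.2, 143.1]
eef_rot: [-3.137, 0.0, 3.081]
wrist_force: [-2.5, -19.1, 10.8]
finger_gap: 13.3
finger_force: 30.0
clock: 43.4
eef_pos: [593.0, -2.8, 142.5]
eef_rot: [3.138, -0.0, 3.082]
wrist_force: [-2.5, 14.9, 10.3]
finger_gap: 12.9
finger_force: 30.0
clock: 44.4
eef_pos: [598.1, 76.2, 142.5]
eef_rot: [-3.137, 0.0, 3.081]
wrist_force: [-2.1, -18.8, 11.0]
finger_gap: 13.0
finger_force: 30.0
clock: 45.4
eef_pos: [592.8, -2.7, 141.6]
eef_rot: [3.138, -0.001, 3.082]
wrist_force: [-1.4, 11.3, 7.4]
finger_gap: 13.2
finger_force: 30.0
2091 [ 19 191] (583.6, -219.4, 66.4, 39.7, 167.3) z 49.7
3737 [ 88 187] (582.6, -156.6, 74.5, 56.5, 89.8) z 49.3
876 [156 186] (587.8, -93.4, 51.5, 20.2, 177.2) z 43.9
77 [236 189] (594.2, -20.0, 13.7, 8.5, 3.6) z 48.8
```

View pics/w11.png

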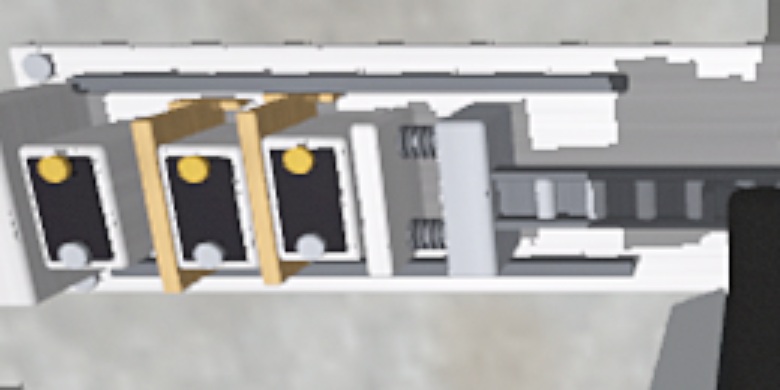

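The row is nearly closed, with the plate at (370,200) in the crop touching cell 3. I'll make one more full stroke, then a measured part stroke.

```bash
python3 -m crank '[[5,0,12,-2.7,0,0,0],[5,0,22,-4.5,0,0,0],[5,0,32,-5.5,0,0,0],[5,0,42,-5.9,0,0,0],[5,0,52,-5.6,0,0,0],[5,0,62,-4.6,0,0,0],[5,0,72,-2.9,0,0,0],[5,0,81,-0.5,0,0,0],[5,0,83,0,0,0,0],[5,0,83,0,0,0,0]]'
python3 -m crank '[[5,0,-12,-2.4,0,0,0],[5,0,-22,-4.1,0,0,0],[5,0,-32,-5.1,0,0,0],[5,0,-42,-5.4,0,0,0],[5,0,-52,-5,0,0,0],[5,0,-62,-4,0,0,0],[5,0,-72,-2.2,0,0,0],[5,0,-81,0,0,0,0],[5,0,-83,0.5,0,0,0],[5,0,-83,0.5,0,0,0]]'
cat >> h.py <<'E'
def gap(W):
    """clamp s of plate front/back-side tops and ram front: histogram of high points along s"""
    q=W[...,:2]-W0;a=q@ux;b=q@uy;m=(abs(a)<22)&(abs(a)>12)&(W[...,2]>43)&(W[...,2]<46.3)&(b>60)&(b<200)
    n,l,st,ce=cv2.connectedComponentsWithStats(m.astype(np.uint8))
    for i in range(1,n):
        if st[i,4]>=15: print("s",np.round(np.percentile(b[l==i],[3,50,97]),1),"z",np.round(np.median(W[...,2][l==i]),1),st[i,4])
E
python3 - <<'E'
from h import *
p,d,W,c=snap('wrist')
comps(W,42,53.5,(540,640,-250,20),60);gap(W)
E
```

```text
clock: 46.45
eef_pos: [598.1, 76.2, 142.0]
eef_rot: [-3.137, 0.0, 3.081]
wrist_force: [-2.5, -20.0, 10.2]
finger_gap: 13.2
finger_force: 30.0
clock: 47.45
eef_pos: [592.9, -2.7, 141.1]
eef_rot: [3.138, -0.001, 3.082]
wrist_force: [-2.1, 10.1, 7.8]
finger_gap: 13.1
finger_force: 30.0
5450 [ 55 188] (584.5, -187.6, 108.8, 65.2, 84.2) z 49.6
880 [139 186] (586.7, -110.7, 51.5, 16.9, 176.5) z 44.0
73 [236 189] (594.7, -18.7, 14.1, 5.6, 175.2) z 48.7
s [77.4 93.5 98.4] z 45.1 129
s [114.5 122.  129. ] z 44.0 171
s [90.1 95.  98.5] z 44.9 94
s [114.5 121.9 128.9] z 44.1 148
```

```bash
python3 -m crank '[[5,0,12,-2.7,0,0,0],[5,0,22,-4.5,0,0,0],[5,0,32,-5.5,0,0,0],[5,0,42,-5.9,0,0,0],[5,0,52,-5.6,0,0,0],[5,0,62,-4.6,0,0,0],[5,0,72,-2.9,0,0,0],[5,0,81,-0.5,0,0,0],[5,0,83,0,0,0,0],[5,0,83,0,0,0,0]]'
python3 -m crank '[[5,0,-12,-2.4,0,0,0],[5,0,-22,-4.1,0,0,0],[5,0,-32,-5.1,0,0,0],[5,0,-42,-5.4,0,0,0],[5,0,-52,-5,0,0,0],[5,0,-52,-5,0,0,0],[5,0,-52,-5,0,0,0]]'
python3 - <<'E'
from h import *
p,d,W,c=snap('wrist')
gap(W)
E
```

```text
clock: 48.5
eef_pos: [598.1, 76.2, 141.6]
eef_rot: [-3.137, 0.0, 3.081]
wrist_force: [-1.9, -19.3, 10.9]
finger_gap: 13.2
finger_force: 30.0
clock: 49.2
eef_pos: [594.8, 27.2, 146.3]
eef_rot: [3.14, -0.0, 3.082]
wrist_force: [-2.1, 6.9, 9.1]
finger_gap: 12.9
finger_force: 30.0
s [89.9 94.2 98.4] z 44.7 103
s [109.7 117.2 124.2] z 44.0 145
s [89.7 94.6 98.5] z 45.0 93
s [109.9 116.8 123.9] z 44.1 148
```

```bash
python3 -m crank '[[5,0,-6,0.6,0,0,0],[5,0,-11,1.2,0,0,0],[5,0,-15,1.9,0,0,0],[5,0,-15,1.9,0,0,0],[5,0,-15,1.9,0,0,0]]'
python3 - <<'E'
from h import *
p,d,W,c=snap('wrist')
gap(W)
E
```

```text
clock: 49.75
eef_pos: [594.0, 12.8, 144.7]
eef_rot: [3.139, 0.0, 3.082]
wrist_force: [-2.1, 10.7, 12.1]
finger_gap: 13.1
finger_force: 30.0
s [89.7 94.4 98.4] z 45.0 111
s [105.1 112.1 119. ] z 44.1 155
s [90.3 94.9 98.6] z 44.7 91
s [104.9 111.6 119.4] z 44.1 143
```

```bash
python3 -m crank '[[5,0,10,-1.2,0,0,0],[5,0,20,-2.1,0,0,0],[5,0,30,-2.2,0,0,0],[5,0,40,-1.7,0,0,0],[5,0,50,-0.3,0,0,0],[5,0,60,1.6,0,0,0],[5,0,67,3.1,0,0,0],[5,0,67,3.1,0,0,0],[5,0,65.5,3.1,0,0,0],[5,0,65.5,3.1,0,0,0]]'
python3 -m crank '[[45,0,0,0,0,0,0],[45,0,0,0,0,0,0],[45,0,0,0,0,0,0],[45,0,0,0,0,0,0],[45,0,0,-40,0,0,0],[45,0,0,-85,0,0,0],[45,0,-30,-100,0,0,0],[45,0,-75,-100,0,0,0],[45,0,-75,-100,0,0,0]]'
python3 - <<'E'
from h import *
p,d,W,c=snap('wrist','w12')
gap(W)
comps(W,47,53.5,(540,640,-300,20),60)
comps(W,135,180,(500,700,20,220),30)
E
```

```text
clock: 50.8
eef_pos: [598.0, 76.1, 141.3]
eef_rot: [-3.14, 0.0, 3.081]
wrist_force: [-1.1, -9.0, 7.9]
finger_gap: 13.3
finger_force: 30.0
clock: 51.7
eef_pos: [593.3, -1.7, 241.4]
eef_rot: [-3.141, 0.001, 3.079]
wrist_force: [-0.0, 0.8, 0.1]
finger_gap: 42.5
finger_force: 0.0
s [104.6 111.2 119.1] z 44.2 85
s [90.2 94.7 98.5] z 45.1 57
s [90.4 94.2 98.7] z 44.8 51
s [105.  111.8 119.1] z 44.2 89
2950 [ 96 165] (582.4, -194.0, 104.4, 65.8, 86.1) z 50.2
1476 [339 190] (597.9, 73.0, 71.7, 20.9, 176.6) z 164.0
```

View pics/w12.png

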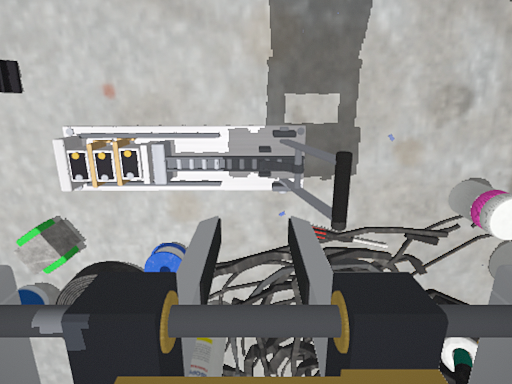

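The three cells and two sheets at (65–140,160) px form a tight row against the wall. The plate is pressed back about 11 mm, and the lever bar at (341,190) is at its rest position.

```bash
python3 -c "
from cell import manip
print(manip.sign_off())"
```

```text
the job is handed in; nothing more can be done
None
```

The job is handed in at about 52 s: three cells (no fourth was on the bench) with a sheet between each pair are closed tight against the end wall, the pressure plate is pressed back about 11 mm by camera measurement, and the lever is back at rest; one cell was knocked about 20° askew during the run and I set it straight before closing up.

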